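# Latch the loaded tube warmer

### The job

The tube warmer with the blue lid is loaded and ready to run: lay its latch loop over the keeper on the lid so that it hooks behind it, then press the red lever all the way down over centre so that it stays latched. Do not touch the other warmer, the one with the white lid.

Things in the scene. Friction and masses are not known exactly. Their poses are not given: they have to be found in the camera images.
- blue: Tube warmer with BLUE lid, fixed. Origin on the bench under it; +x to its rear, z up. Frame, mm: body x -115 to 125, y +-80; deck z 80, lid top z 92. Latch lies at y 0: lever pivot x -35, z 102. Keeper on lid, 26 wide: post x 14 to 20, lip over it (z 112 to 117) to x 24; seat behind, z 104, to x 46. Hooked bar: x 23, z 108. Lever up, the loop is slack: its bar drops behind the lip, x 29 to 37
- blue_bar (a point): Middle of the loop's cross bar (6 mm thick, 42 long). x axis: from the loop's pin (77 mm away) out along the orange tab, 30 wide, 31 long past the bar. Loop stands upright within 20 degrees, bar about 0.2 m up, clear above the lever, and stays so; tipped rearward over 30 degrees from upright it falls onto the keeper by its weight. Rods at y +-21 pass the keeper; sprung, 3 N/mm, up to 8 mm
- blue_lever (a joint): Latch lever, rad: 0 closed, level, pointing to the front (-x); 1.57 straight up; starts 1.6 to 1.9, leaning rearward. Handle 6 mm thick, red grip 30 wide, 8 thick, 43 to 67 mm from the pivot. Loop's pin 26 mm from the pivot. Friction holds it where left. Push its rear (upper) face forward and down; hooked, it resists by a few N below 0.9 and snaps over centre below 0.3 to a hard stop at 0
- white: The other tube warmer: same size, latch (also open) and frame, but a WHITE lid. Not to be touched

How it is judged:
On the way:
1. the loop of the blue-lidded warmer lies over the keeper, its bar down behind the post, while the lever is still up (x of blue_bar in the frame of blue between 0.015 and 0.045 m and z of blue_bar in the frame of blue below 0.1155 m and value of joint blue_lever above 0.6 rad), for 0.1 s.
At the end, for the whole second after the job is handed in: The blue-lidded warmer's lever is down (within 0.12 rad of closed) and the loop's bar is hooked behind its keeper's post (bar centre 18 to 32 mm behind the warmer's origin and 100 to 114 mm above the bench), held there by the latch alone (value of joint blue_lever below 0.12 rad and x of blue_bar in the frame of blue between 0.018 and 0.032 m and z of blue_bar in the frame of blue between 0.1 and 0.114 m); the robot touches nothing.
It fails at once if the robot touches the white-lidded warmer (contact force between any of the fingers, the arm and white above 1 N).
It also fails if it takes over 40 s, if anything falls off the work surface, if the arm or the gripper's body presses on something with over 40 N, if the wrist force passes 120 N, or if a joint passes its speed limit or range.

### The arm

A 6-joint arm with a two-finger parallel gripper is mounted at the origin on the work surface. World frame = base frame: x ahead of the robot, y to its left, z up, the work surface at z = 0. Lengths are in m, angles in rad, forces in N, time in s.
With the tool pointing down it reaches from about 0.3 to 0.825 m from the base axis. Payload 5.4 kg.
Tool frame: the origin (TCP) lies on the centre line of the jaws, within the pads' length; the fingertips stand 11 mm ahead of it and the grasp point (between the pads) lies 8 mm behind it (nose_length is the distance from the TCP to the fingertips, in m); z points along the fingers, y is the direction in which the jaws open and shut (so a half turn about z gives the same grasp; the last joint's range is limited). The gripper opens to 92 mm and grips with 3 to 60 N. Pads are 20 mm wide; open, the fingers measure 128 mm over their backs; the gripper's body (75 mm by 189 mm) begins 69 mm behind the grasp point.
Start: joints at [1.045, 0.158, 1.597, -0, 1.386, -0.21], TCP at [0.179, 0.547, 0.226] pointing down, gripper open.
Joint ranges: [-2.91, 2.91], [-0.94, 2.29], [0.18, 2.7], [-1.29, 4.43], [0.17, 2.64], [-3, 3]. Speed limits (rad/s): [2.57, 2.57, 3.14, 3.14, 3.14, 3.14].

### API

Orientations are given as a unit quaternion [x, y, z, w].
In Python, from plant import * gives the robot as it stands.
- The arm moves only by the tool step_arm, never from a script. Its argument "targets" is one flat list of numbers, 6 for each row, row after row: the shift along the tool's x, y, z in mm, then the turn, a rotation vector about the tool's x, y, z in degrees. In form: [x, y, z, rx, ry, rz, x, y, z, rx, ry, rz, ...]. A call has 1 to 12 rows; each row is the pose to reach, as a shift and turn from the pose commanded when the call began, along the tool's axes at that moment; what a row does not reach only later rows make up. A row lasts 1/10 s, in which the tool goes at most 50 mm and 8.59 degrees, less where a joint would pass 70% of its speed; a pose out of reach is approached as far as the arm can. A call with a gripper value outside its range is refused whole. "claw" is the opening, from 0 (shut) to 1 (fully open), set as the call begins (left out, the last holds). The fingers move at their own pace and stop on an object; "force" is the grip in N (left out, the last holds). Time passes only in rows, so rows that repeat a pose let the fingers close. It gives the time, the measured TCP pose, the force and the opening at its end, in the units of the state.
- get_state(): the state, without advancing time (a new reading comes with each control period).
- snapshot(name): name is "side" or "top" or "wrist"; returns the picture (400x640x3 uint8, red, green, blue); there is no depth.
- get_calibration(name): a dict with "fovy" (degrees; the focal length in pixels is half the picture's height over the tangent of half this angle, whatever the lens; pixels are square), "cx", "cy" (the principal point, pixels), "eye" and "orientation" of the camera in the world. Camera axes: x right, y down, z forward; pixel columns grow to the right and rows downward; lengths in m; the calibration is good to about 2 mm. The wrist camera is an equidistant fisheye: a pixel r from the principal point sees the ray r / f radians off the axis. A picture is of the moment at which its call begins: read the wrist's pose just before it. get_calibration takes no time and is no camera call; for the wrist camera it gives the pose at the moment of the call.
- hand_in(): hands the job in, once; it reports no verdict.
The state is a dict: "clock": time; "joint_positions": joint angles; "dq": joint speeds; "joint_efforts": joint torques, N m; "tool_pos": TCP position; "ee_rot": TCP orientation; "ft_force": force on the tool from outside, world axes, zero at the start; "moment": the same for the moment, N m; "gripper_width": opening from 0.0 (shut) to 1.0 (fully open).
Only numpy, scipy, OpenCV 4.12 (cv2) and the standard library are available. Lean on these libraries where they do the work, as an engineer would, in place of code of your own. Each camera call takes 0.05 s, during which the arm holds its last target.

## Working session

There is one attempt and no reset: what is moved stays moved. The work goes in short steps, Python scripts to look and compute and a tool call to move; the robot and the scene stay as the last step left them, time stands still between calls to the robot, and variables do not carry over. Pictures are saved under pics/ and viewed, and the job is handed in when it is done.

Besides the shell and the picture viewer there is one more tool, called as name(argument=value, ...) on one line, values as JSON. step_arm: Moves the arm, as the interface text tells. Its arguments: {"type":"object","properties":{"targets":{"type":"array","items":{"type":"number"}},"claw":{"type":"number"},"force":{"type":"number"}},"required":["targets"]}

```bash
ls; mkdir -p pics
python3 - <<'E'
from plant import *
import cv2
for n in ["side","top","wrist"]:
    c=get_calibration(n); print(n,c)
    cv2.imwrite(f"pics/{n}0.png",snapshot(n)[:,:,::-1])
s=get_state(); print(s)
E
```

```text
pics
side {'fovy': 57.11864001242075, 'cx': 329.1866310450234, 'cy': 197.19754229090594, 'eye': array([ 0.45220086, -0.50473048,  0.63281218]), 'orientation': array([ 0.92210169, -0.08776336,  0.03259238, -0.37545147])}
top {'fovy': 42.19163473913531, 'cx': 319.11014741389045, 'cy': 205.8314829028865, 'eye': array([ 0.37778155, -0.01628367,  1.11591026]), 'orientation': array([ 0.70938295, -0.69938418,  0.05776473, -0.06558077])}
wrist {'fovy': 65.70646984690485, 'cx': 320.976587562716, 'cy': 197.28538871239607, 'eye': array([0.10709765, 0.56992508, 0.3857083 ]), 'orientation': array([0.80205788, 0.58167244, 0.07817904, 0.11067236])}
{'clock': 0.15, 'joint_positions': array([ 1.04492312e+00,  1.58899526e-01,  1.59793188e+00,  1.92939583e-05,
        1.38617943e+00, -2.10079617e-01]), 'dq': array([ 1.44090943e-03, -3.17389812e-03, -2.50308427e-03,  4.38234773e-05,
       -1.74232611e-03,  5.38337536e-04]), 'joint_efforts': array([-1.00003131e-04, -3.85917413e+01, -3.22433817e+01,  7.00832368e-02,
        3.51079856e-02, -7.68101222e-05]), 'tool_pos': array([0.17834641, 0.54616026, 0.22485331]), 'ee_rot': array([ 1.57243230e-01,  9.87559651e-01, -6.58210652e-04, -2.63926605e-04]), 'ft_force': array([-0.17705262, -0.09545668, -0.53412696]), 'moment': array([-0.04282375,  0.01901306,  0.01477479]), 'gripper_width': 1.0009419662673398}
```

View pics/side0.png

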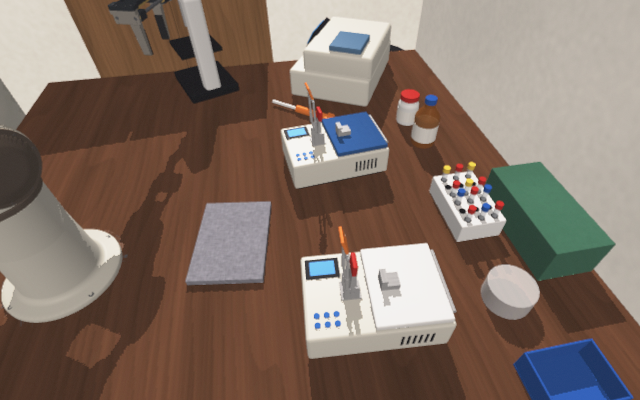

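View pics/top0.png

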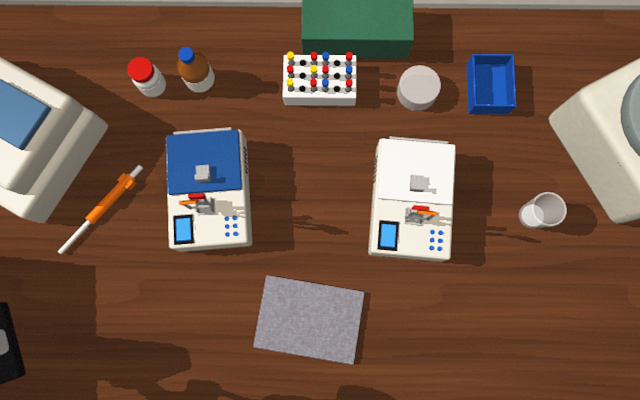

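View pics/wrist0.png

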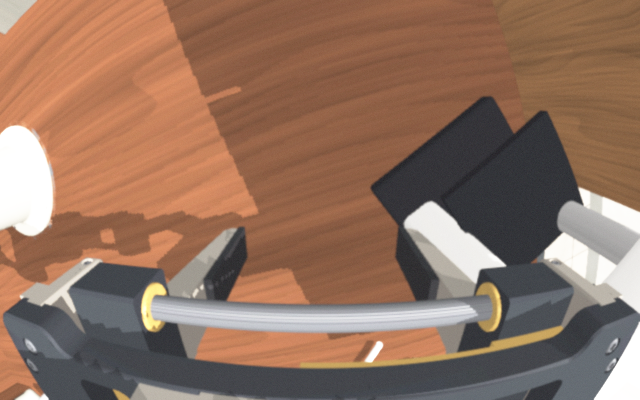

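Run:
```python
import cv2
a=cv2.imread("pics/top0.png")[115:265,150:270]; cv2.imwrite("pics/top0z.png",cv2.resize(a,None,fx=4,fy=4,interpolation=cv2.INTER_CUBIC))
a=cv2.imread("pics/side0.png")[75:190,265:400]; cv2.imwrite("pics/side0z.png",cv2.resize(a,None,fx=5,fy=5,interpolation=cv2.INTER_CUBIC))
```

```text
(no output)
```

View pics/top0z.png

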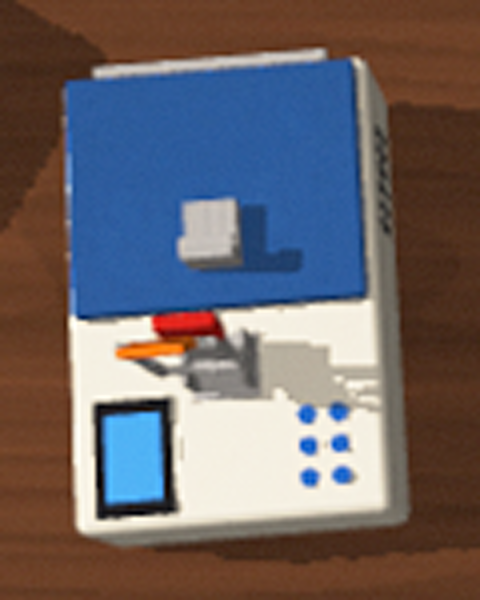

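View pics/side0z.png

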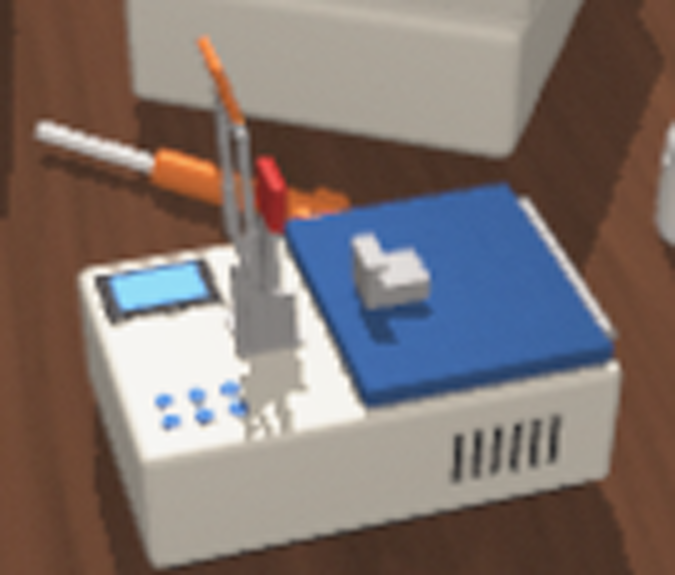

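```bash
cat > h.py <<'E'
import numpy as np, cv2
from scipy.spatial.transform import Rotation as R
from scipy.optimize import least_squares
# calibrations saved
CAL={"side":dict(fovy=57.11864001242075,cx=329.1866310450234,cy=197.19754229090594,eye=np.array([0.45220086,-0.50473048,0.63281218]),orientation=np.array([0.92210169,-0.08776336,0.03259238,-0.37545147])),
"top":dict(fovy=42.19163473913531,cx=319.11014741389045,cy=205.8314829028865,eye=np.array([0.37778155,-0.01628367,1.11591026]),orientation=np.array([0.70938295,-0.69938418,0.05776473,-0.06558077]))}
def proj(n,P,c=None):
    c=c or CAL[n]; f=200/np.tan(np.radians(c["fovy"]/2))
    p=R.from_quat(c["orientation"]).inv().apply(np.atleast_2d(P)-c["eye"])
    if n=="wrist":
        r=np.hypot(p[:,0],p[:,1]); th=np.arctan2(r,p[:,2]); s=f*th/np.maximum(r,1e-9)
        return np.c_[c["cx"]+s*p[:,0],c["cy"]+s*p[:,1]]
    return np.c_[c["cx"]+f*p[:,0]/p[:,2],c["cy"]+f*p[:,1]/p[:,2]]
def W(q,P):
    x,y,yaw=q; P=np.atleast_2d(P)*1e-3
    return R.from_euler("z",yaw).apply(P)+[x,y,0]
E
cat > fit.py <<'E'
from h import *
T=lambda u,v:(u/4+150,v/4+115); S=lambda u,v:(u/5+265,v/5+75)
obs=[("top",(-115,80,80),T(76,533)),("top",(-115,-80,80),T(388,513)),("top",(17,13,117),None),
("side",(-115,-80,0),S(157,568)),("side",(-115,-80,80),S(148,462)),("side",(-115,80,80),S(79,270)),("side",(125,-80,80),S(620,368)),("side",(125,-80,0),S(607,481))]
obs=[o for o in obs if o[2]]
r=lambda q:np.concatenate([(proj(n,W(q,P))[0]-uv) for n,P,uv in obs])
s=least_squares(r,[.4,.25,0]); print(s.x, np.round(r(s.x).reshape(-1,2),1))
q=s.x; np.save("q.npy",q)
box=lambda x0,x1,y0,y1,z0,z1:[(x,y,z) for x in(x0,x1) for y in(y0,y1) for z in (z0,z1)]
for n,f,(ox,oy),k in (("top","pics/top0.png",(150,115),4),("side","pics/side0.png",(265,75),5)):
    im=cv2.imread(f); h,w=(150,120) if n=="top" else (115,135)
    im=cv2.resize(im[oy:oy+h,ox:ox+w],None,fx=k,fy=k,interpolation=cv2.INTER_CUBIC)
    def seg(P,col):
        p=(proj(n,W(q,P))-[ox,oy]+.5)*k
        cv2.polylines(im,[p.astype(int)],False,col,1)
    seg([(-115,80,80),(-115,-80,80),(125,-80,80),(125,80,80),(-115,80,80)],(0,255,0))
    seg([(-115,-80,0),(125,-80,0)],(0,255,0))
    seg([(14,13,117),(14,-13,117),(24,-13,117),(24,13,117),(14,13,117)],(0,255,255))
    seg([(20,13,104),(20,-13,104),(46,-13,104),(46,13,104),(20,13,104)],(255,255,0))
    seg([(-35,0,80),(-35,0,102),(-35,0,128),(-35,0,205)],(255,0,255))
    cv2.imwrite(f"pics/{n}fit.png",im)
E
python3 fit.py; python3 -c "
import cv2,numpy as np
a=cv2.imread('pics/topfit.png');b=cv2.imread('pics/sidefit.png')
a=cv2.resize(a,None,fx=.78,fy=.78);b=cv2.resize(b,None,fx=.62,fy=.62)
h=max(a.shape[0],b.shape[0]);c=np.zeros((h,a.shape[1]+b.shape[1],3),np.uint8);c[:a.shape[0],:a.shape[1]]=a;c[:b.shape[0],a.shape[1]:]=b;cv2.imwrite('pics/fit1.png',c)"
```

```text
[0.59293695 0.22955983 0.0988729 ] [[-0.7 -0.3]
 [ 0.8 -2. ]
 [-1.   2.5]
 [-1.7 -1.1]
 [-1.3 -1.7]
 [ 1.1 -1.2]
 [ 0.2  1. ]]
```

View pics/fit1.png

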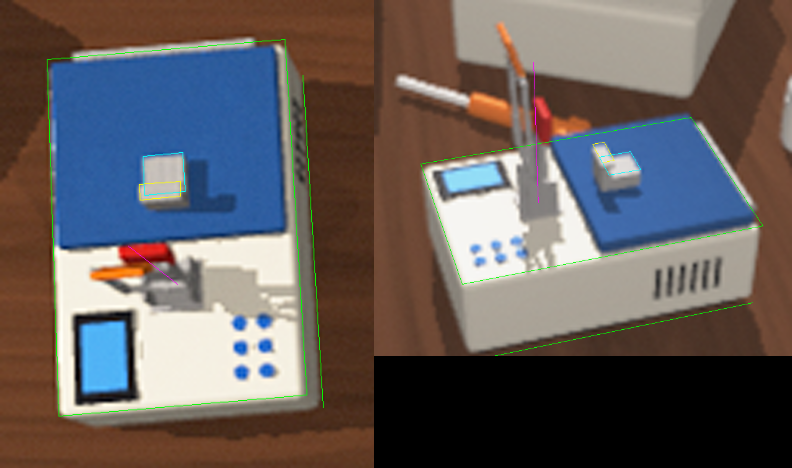

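```bash
cat > tri.py <<'E'
from h import *
q=np.load("q.npy")
def tri(obs):
    f=lambda P:np.concatenate([proj(n,P)[0]-uv for n,uv in obs])
    s=least_squares(f,[.56,.23,.15]); 
    return s.x, np.round(s.fun,1)
T=lambda u,v:(u/4+150-.4,v/4+115-.4); S=lambda u,v:(u/5+265-.4,v/5+75-.4)
for nm,o in (("tab centre",[("top",T(152,350)),("side",S(222,80))]),
 ("grip",[("top",T(188,325)),("side",S(271,195))]),
 ("keeper lip top front-left",[("top",T(179,238)),("side",S(366,234))]),
 ("keeper seat rear right",[("top",T(236,200)),("side",S(428,270))]),
 ("deck frontleft",[("top",T(76,533)),("side",S(79,270))]),
 ("deck frontright",[("top",T(388,513)),("side",S(148,462))])):
    P,r=tri(o); print(nm,P.round(4),r, (R.from_euler("z",-q[2]).apply(P-[q[0],q[1],0])*1e3).round(1))
E
python3 tri.py
```

```text
tab centre [0.5414 0.228  0.2152] [ 0.  -0.7 -0.8  0.2] [-51.4   3.5 215.2]
grip [0.5636 0.2282 0.1536] [-0.  0.  0. -0.] [-29.3   1.6 153.6]
keeper lip top front-left [0.6143 0.2452 0.1145] [-0.   0.4  0.5 -0.1] [ 22.8  13.4 114.5]
keeper seat rear right [0.6376 0.2195 0.1069] [ 0.  -0.4 -0.4  0.1] [ 43.5 -14.4 106.9]
deck frontleft [0.4717 0.2988 0.075 ] [-0.  -0.2 -0.3  0.1] [-113.8   80.9   75. ]
deck frontright [0.4862 0.142  0.0739] [-0.  -1.2 -1.3  0.3] [-114.9  -76.5   73.9]
```

```bash
cat > mv.py <<'E'
from h import *
from plant import get_state
def delta(p_w,yaw_off=0,q=None):
    "target TCP in warmer mm (x,y,z); returns shift mm & rotvec deg in tool axes from measured pose"
    q=np.load("q.npy") if q is None else q
    s=get_state(); Rt=R.from_quat(s["ee_rot"])
    P=W(q,p_w)[0]
    a=q[2]; Rd=R.from_matrix(np.array([[-np.cos(a),-np.sin(a),0],[-np.sin(a),np.cos(a),0],[0,0,-1]]).T@np.eye(3)) 
    M=np.c_[[-np.cos(a),-np.sin(a),0],[-np.sin(a),np.cos(a),0],[0,0,-1]]; Rd=R.from_matrix(M)
    d=Rt.inv().apply(P-s["tool_pos"])*1e3; r=np.degrees((Rt.inv()*Rd).as_rotvec())
    return d.round(1), r.round(2)
def here():
    q=np.load("q.npy"); s=get_state()
    print("warmer-frame TCP",(R.from_euler("z",-q[2]).apply(s["tool_pos"]-[q[0],q[1],0])*1e3).round(1),"F",s["ft_force"].round(1),"t",round(s["clock"],2),"grip",round(s["gripper_width"],3))
E
python3 -c "
from mv import *
here(); print(delta((-95,2,225))); print(delta((-95,2,215)))"
```

```text
warmer-frame TCP [-381.3  356.   224.9] F [-0.2 -0.1 -0.5] t 0.15 grip 1.001
(array([-404.7, -208.6,    0. ]), array([ -0.07,  -0.03, -23.76]))
(array([-404.7, -208.6,   10. ]), array([ -0.07,  -0.03, -23.76]))
```

step_arm(targets=[-35, -18, 0, 0, 0, -3, -70, -36, 0, 0, 0, -6, -105, -54, 0, 0, 0, -9, -140, -72, 0, 0, 0, -12, -175, -90, 0, 0, 0, -15, -210, -108, 0, 0, 0, -18, -245, -126, 0, 0, 0, -21, -280, -144, 0, 0, 0, -23.8, -315, -162, 0, 0, 0, -23.8, -350, -180, 0, 0, 0, -23.8, -385, -198, 0, 0, 0, -23.8, -404.7, -208.6, 0, 0, 0, -23.8], claw=0, force=20)

```text
clock: 1.35
tool_pos: [0.5, 0.2203, 0.2253]
ee_rot: [-0.049, 0.999, -0.0, -0.0]
ft_force: [0.8, -0.1, -0.1]
gripper_width: 0.001
```

```bash
python3 -c "
from mv import *
from plant import *
for n in ('side','top'): cv2.imwrite(f'pics/{n}1.png',snapshot(n)[:,:,::-1])
w=get_calibration('wrist');cv2.imwrite('pics/wrist1.png',snapshot('wrist')[:,:,::-1]); print(w)
here(); print(delta((-95,2,213)))
a=cv2.imread('pics/side1.png')[40:190,255:405];b=cv2.imread('pics/top1.png')[115:265,130:280]
cv2.imwrite('pics/c1.png',cv2.resize(np.hstack([a,b]),None,fx=2.6,fy=2.6,interpolation=cv2.INTER_CUBIC))"
```

```text
{'fovy': 65.70646984690485, 'cx': 320.976587562716, 'cy': 197.28538871239607, 'eye': array([0.42520672, 0.21334196, 0.3861592 ]), 'orientation': array([0.66633884, 0.73329359, 0.09933459, 0.09168264])}
warmer-frame TCP [-94.5   1.6 225.2] F [ 0.3  1.5 -0.1] t 1.5 grip 0.003
(array([ 0.5,  0.4, 12.2]), array([ 0.01, -0.06, -0.09]))
```

View pics/c1.png

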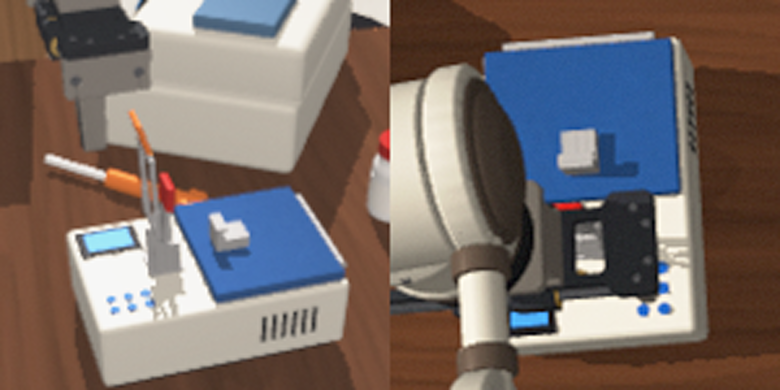

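View pics/wrist1.png

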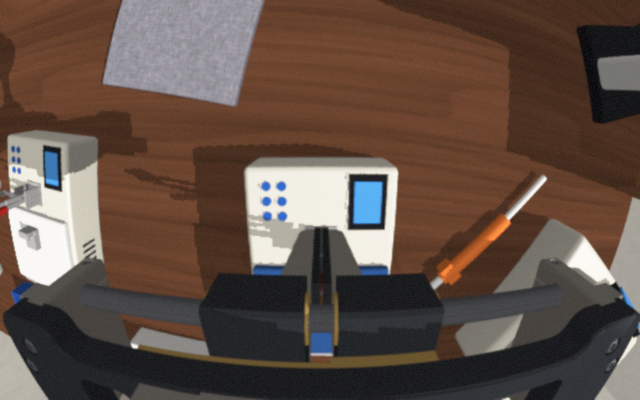

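step_arm(targets=[0, 0, 12, 0, 0, 0, -10, 0, 12, 0, 0, 0, -20, 0, 12, 0, 0, 0, -30, 0, 12, 0, 0, 0, -40, 0, 12, 0, 0, 0, -50, 0, 12, 0, 0, 0, -60, 0, 12, 0, 0, 0, -70, 0, 12, 0, 0, 0])

```text
clock: 2.3
tool_pos: [0.5691, 0.2296, 0.2136]
ee_rot: [-0.05, 0.999, -0.0, 0.0]
ft_force: [0.2, -0.3, 0.3]
gripper_width: 0.007
```

```bash
cat > look.py <<'E'
import sys
from mv import *
from plant import *
k=sys.argv[1]
for n in ('side','top'): cv2.imwrite(f'pics/{n}{k}.png',snapshot(n)[:,:,::-1])
here()
a=cv2.imread(f'pics/side{k}.png')[40:190,255:405];b=cv2.imread(f'pics/top{k}.png')[115:265,130:280]
cv2.imwrite(f'pics/c{k}.png',cv2.resize(np.hstack([a,b]),None,fx=2.6,fy=2.6,interpolation=cv2.INTER_CUBIC))
E
python3 look.py 2
```

```text
warmer-frame TCP [-23.5   2.2 213.5] F [ 0.1 -0.3  0.8] t 2.4 grip 0.003
```

View pics/c2.png

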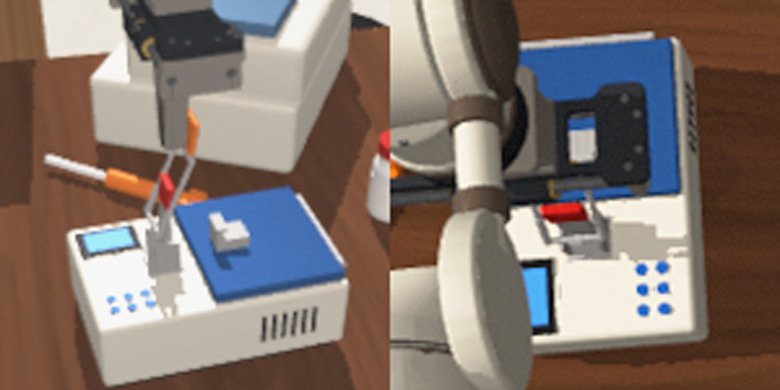

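step_arm(targets=[-10, 0, 0, 0, 0, 0, -20, 0, 0, 0, 0, 0, -30, 0, 0, 0, 0, 0, -40, 0, 0, 0, 0, 0, -40, 0, 0, 0, 0, 0, -40, 0, 0, 0, 0, 0, -40, 0, 0, 0, 0, 0])

```text
clock: 3.1
tool_pos: [0.6076, 0.2336, 0.2136]
ee_rot: [-0.05, 0.999, 0.0, -0.0]
ft_force: [-0.0, 0.1, -0.5]
gripper_width: 0.002
```

```bash
python3 look.py 3
```

```text
warmer-frame TCP [ 15.    2.5 213.7] F [ 0.3 -0.3 -0.7] t 3.2 grip 0.004
```

View pics/c3.png

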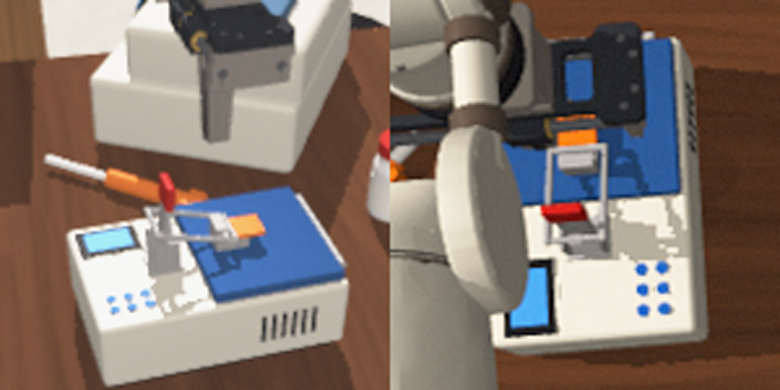

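Run:
```python
import cv2
a=cv2.imread("pics/side3.png")[100:150,305:370]; cv2.imwrite("pics/side3z.png",cv2.resize(a,None,fx=12,fy=12,interpolation=cv2.INTER_CUBIC))
a=cv2.imread("pics/top3.png")[155:220,180:230]; cv2.imwrite("pics/top3z.png",cv2.resize(a,None,fx=9,fy=9,interpolation=cv2.INTER_CUBIC))
from h import *
q=np.load("q.npy")
for z,x in((108,33),(120,20)):
  for y in (-21,0,21): print(x,y,z,proj("side",W(q,(x,y,z)))[0].round(1),((proj("side",W(q,(x,y,z)))[0]-[305,100]+.5)*12).round())
```

```text
33 -21 108 [346.6 130.6] [505. 373.]
33 0 108 [343.9 125.8] [473. 315.]
33 21 108 [341.3 121.1] [441. 259.]
20 -21 120 [341.5 127.4] [444. 334.]
20 0 120 [338.9 122.6] [413. 277.]
20 21 120 [336.3 117.9] [382. 221.]
```

View pics/side3z.png

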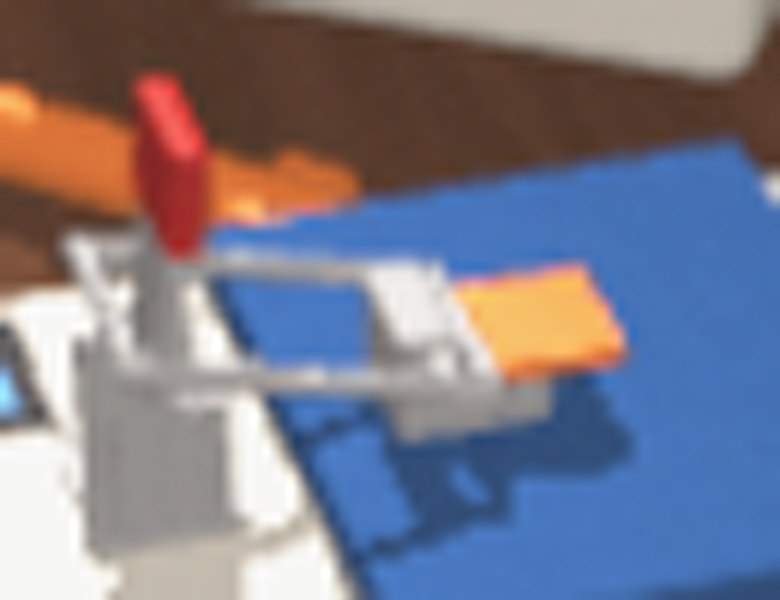

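View pics/top3z.png

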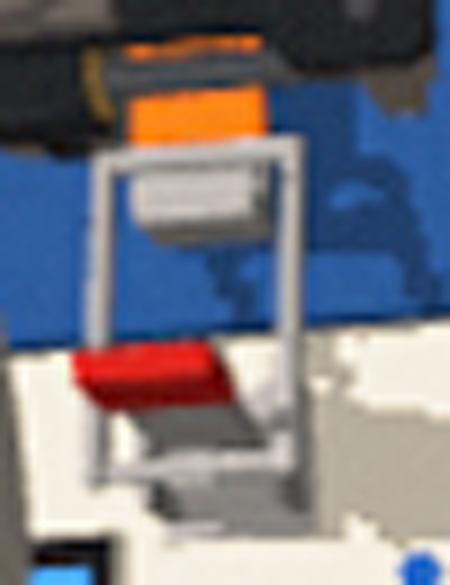

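step_arm(targets=[2, 0, 22, 0, 0, 0, 5, 0, 45, 0, 0, 0, 15, 0, 45, 0, 0, 0, 25, 0, 45, 0, 0, 0, 31, 0, 45, 0, 0, 0, 37, 0, 45, 0, 0, 0, 44, 0, 45, 0, 0, 0, 51, 0, 45.5, 0, 0, 0, 57, 0, 46, 0, 0, 0, 63, 0, 49, 0, 0, 0])

```text
clock: 4.2
tool_pos: [0.5454, 0.2272, 0.1652]
ee_rot: [-0.05, 0.999, 0.0, 0.001]
ft_force: [2.3, -0.1, 2.9]
gripper_width: 0.006
```

```bash
python3 look.py 4
```

```text
warmer-frame TCP [-48.3   2.4 164.6] F [0.5 0.5 1.3] t 4.3 grip 0.006
```

View pics/c4.png

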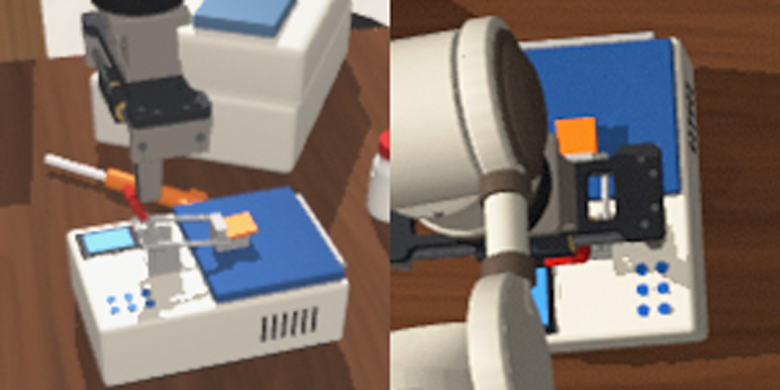

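step_arm(targets=[9, 0, 4.5, 0, 0, 0, 16, 0, 10, 0, 0, 0, 22, 0, 16, 0, 0, 0, 26.5, 0, 23, 0, 0, 0, 30, 0, 31, 0, 0, 0, 32.5, 0, 39, 0, 0, 0, 33.5, 0, 45, 0, 0, 0, 33.5, 0, 48, 0, 0, 0])

```text
clock: 5.1
tool_pos: [0.5107, 0.2237, 0.1168]
ee_rot: [-0.05, 0.999, -0.0, -0.002]
ft_force: [-10.1, -3.0, 21.3]
gripper_width: 0.006
```

```bash
python3 look.py 5
```

```text
warmer-frame TCP [-82.5   2.3 117.1] F [-7.1 -1.1 11.5] t 5.2 grip 0.004
```

View pics/c5.png

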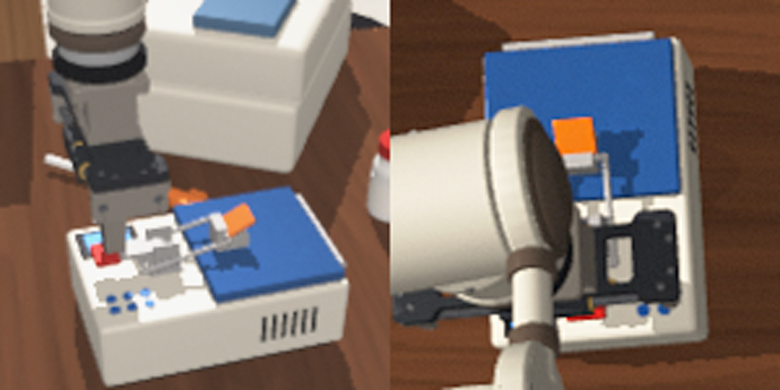

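step_arm(targets=[0, 0, 1, 0, 0, 0, 0, 0, 2, 0, 0, 0, 0, 0, 2, 0, 0, 0])

```text
clock: 5.5
tool_pos: [0.5107, 0.2237, 0.1167]
ee_rot: [-0.05, 0.999, -0.001, -0.002]
ft_force: [-11.6, -2.9, 20.8]
gripper_width: 0.001
```

```bash
python3 -c "
from mv import *
here()"
```

```text
warmer-frame TCP [-82.4   2.3 116.7] F [-11.6  -2.9  20.8] t 5.5 grip 0.001
```

step_arm(targets=[0, 0, -10, 0, 0, 0, 0, 0, -40, 0, 0, 0, 0, 0, -80, 0, 0, 0, 30, 0, -120, 0, 0, 0, 80, 0, -130, 0, 0, 0, 130, 0, -130, 0, 0, 0, 180, 0, -130, 0, 0, 0, 180, 0, -130, 0, 0, 0])

```text
clock: 6.3
tool_pos: [0.3278, 0.2057, 0.2433]
ee_rot: [-0.051, 0.999, -0.0, -0.001]
ft_force: [-0.7, -0.8, -0.5]
gripper_width: 0.001
```

```bash
python3 look.py 6
python3 - <<'E'
from h import *
q=np.load("q.npy")
a=cv2.resize(cv2.imread("pics/side6.png")[100:160,285:365],None,fx=9,fy=9,interpolation=cv2.INTER_CUBIC)
def seg(P,c):cv2.polylines(a,[((proj("side",W(q,P))-[285,100]+.5)*9).astype(int)],False,c,1)
seg([(-102,0,102),(-35,0,102)],(0,255,0))      # closed lever axis
seg([(23,-21,108),(23,21,108)],(255,0,255))
cv2.imwrite("pics/side6z.png",a)
E
```

```text
warmer-frame TCP [-261.5    2.3  244.7] F [0.2 0.  0.5] t 6.4 grip 0.004
```

View pics/c6.png

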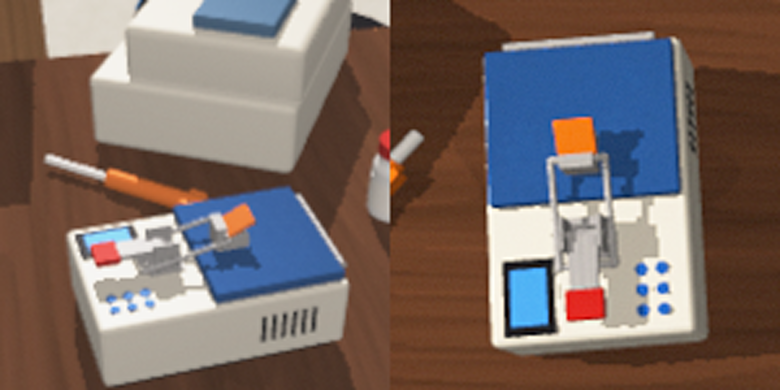

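View pics/side6z.png

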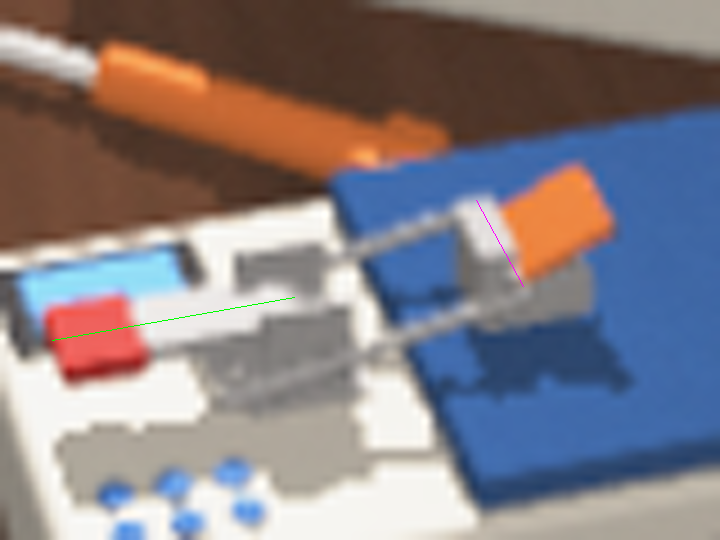

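```bash
python3 -c "
from plant import *
print(hand_in())"
```

```text
the job is handed in; nothing more can be done
None
```

The blue warmer is latched and handed in at about 6.4 s. I pushed its loop rearward with the closed fingers until it fell over the keeper. I then pressed the red lever forward and down to its hard stop, backed the arm off and handed in.

- **Loop on keeper:** before I pressed the lever, both pictures showed the bar behind the lip and on the seat. Its end was about 1 px from where the warmer drawing puts it.
- **Hard stop:** pushing 2 mm further moved the tool less than 0.5 mm. The push force was about 21 N and the fingertips were at about z 106 mm, where the closed lever's top face should be.
- **After release:** the lever stayed level, on the line predicted for closed, and the bar sat at the hooked position on the keeper. The wrist force was back near zero.
- **White warmer:** the arm stayed well away from it throughout.

The first pose fit of the blue warmer left errors of up to 2.5 px, roughly 3–5 mm. That was loose but accurate enough here. I judged the final lever angle and bar position from the pictures and did not measure them to the millimetre.

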